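Pour the test blocks from a corner-notched pan

ROBOT

A 6-joint arm with a two-finger parallel gripper is mounted at the origin on a cart in front of the work surface, level with it; the furniture and walls round the work are solid. World frame = base frame: x ahead of the robot, y to its left, z up, the work surface at z = 0. Lengths are in mm, angles in degrees, forces in N, time in s.
With the tool pointing down it reaches from about 300 to 850 mm from the base axis. Payload 4.2 kg.
Tool frame: the origin (TCP) lies midway between the tips of the shut fingers; the grasp point (between the pads) lies 19 mm behind it (env.hold_point_z is the z of the grasp point in the tool frame, in mm); z points along the fingers, y is the direction in which the jaws open and shut (so a half turn about z gives the same grasp; the last joint's range is limited). The gripper opens to 91 mm and grips with 3 to 60 N. Pads are 32 mm wide; open, the fingers measure 118 mm over their backs; the gripper's body (76 mm by 178 mm) begins 60 mm behind the grasp point.
Start: joints at [-71.849, 18.312, 89.639, -0, 72.044, -1.146], TCP at [190.024, -542.714, 174.576] pointing down, gripper open.
Joint ranges: [-177.97, 177.97], [-48.28, 115.42], [12.27, 149.76], [-77.06, 257.06], [2.81, 150.46], [-146.56, 146.56]. Speed limits (degrees/s): [147.25, 147.25, 180, 180, 180, 180].

INTERFACE

Orientations are given as [roll, pitch, yaw] about the fixed x, y, z axes, in that order (R = Rz(yaw) Ry(pitch) Rx(roll)).
In Python, from workcell import env, grab_frame, camera_params, spotter gives the robot as it stands. The module is installed in compiled form; this text tells all that it offers.
- The arm moves only by the shell command python3 -m jog 'ROWS' [FORCE]. ROWS is text: rows parted by semicolons, each of 7 numbers parted by spaces: the turn, a rotation vector about the world's x, y, z in units of 5 degrees (1.0 is 5 degrees), then the shift along the world's x, y, z in units of 25 mm (1.0 is 25 mm), then the opening, from 0 (shut) to 1 (fully open). A call has 1 to 5 rows; each row is the pose to reach, as a shift and turn from the pose commanded when the call began; what a row does not reach only later rows make up. A row lasts 1/8 s, in which the tool goes at most 62.5 mm and 10.7 degrees, less where a joint would pass 70% of its speed; a pose out of reach is approached as far as the arm can. A call with a gripper value outside its range is refused whole. The fingers move at their own pace and stop on an object; FORCE is the grip in N (left out, the last holds). Time passes only in rows, so rows that repeat a pose let the fingers close. It gives the time, the measured TCP pose, the force and the opening at its end, in the units of the state.
- env.state(): the state, without advancing time (a new reading comes with each control period).
- grab_frame(name): name is "scene" or "top" or "wrist"; returns the picture (400x640x3 uint8, red, green, blue); there is no depth.
- camera_params(name): a dict with "K" (3x3 intrinsics, pixels), "rvec" (rotation vector, rad) and "tvec" (3), from world to camera coordinates, as OpenCV has them. Camera axes: x right, y down, z forward; pixel columns grow to the right and rows downward; lengths in mm; the calibration is good to about 2 mm. A picture is of the moment at which its call begins: read the wrist's pose just before it. camera_params takes no time and is no camera call; for the wrist camera it gives the pose at the moment of the call.
- env.job_done(): hands the job in, once; it reports no verdict.
Trained networks look in the newest picture that a camera, given by its name, has taken for a name from the list of things; names that differ only in an ending like _2 or _b are one class to them, and where a whole thing is asked for, a point or a joint stands for the part that bears it (a point fixed in the world has none). Each returns a list of dicts, best first, with "conf" (0 to 1); they miss things now and then, are a little off and sometimes report something else, mostly with a low value. They report only what shows in the picture. A call takes as long as a camera call. They do not tell look-alikes from the thing itself.
- spotter.look_for(query, camera): "box" ([left, top, width, height] in pixels, round what is visible of it).
- spotter.trace(query, camera): "region" (400x640 bool, what is visible of it) and "box" ([left, top, width, height] in pixels, round what is visible of it).
The state is a dict: "time_s": time; "qpos": joint angles; "qvel": joint speeds; "effort": joint torques, N m; "ee_pos": TCP position; "ee_rot": TCP orientation; "force": force on the tool from outside, world axes, zero at the start; "torque": the same for the moment, N m; "gripper_width": finger opening in mm.
Only numpy, scipy, OpenCV 4.12 (cv2) and the standard library are available. Lean on these libraries where they do the work, as an engineer would, in place of code of your own. Each camera call takes 0.05 s, during which the arm holds its last target. There are 200 camera calls.

TASK

Carry the square pan, by the bar handle over its middle and level so that both round test blocks stay in it, to the tipping stand, set it down flat there with the groove under its notched corner over the pivot bar and its upright corner fin away from the bin, and let go. Then take the pan by the fin and tip it up about the pivot bar until both blocks have slid out through the notch into the bin, lower it flat onto the stand again and let go. Do not knock over or push aside the wash bottle, the oil bottle or the loupe.

Things in the scene. Friction and masses are not known exactly. Their poses are not given: they have to be found in the camera images.
- pan: Loose bare-aluminium pan, 150 mm square, walls 4 mm, about 0.38 kg. Origin: at its middle, level with its feet. x runs along the DIAGONAL from notched corner (-x) to fin corner (+x), z up; side corners at y = +-106 mm. Floor 8 to 11 mm up, wall tops 31. Inside slippery: blocks slide from about 15 degrees of tilt, along walls 30; 40 is ample. Notch 83 mm wide, its floor lip ends at x = -68.
- pan_handle (a point): Centre of the carrying bar, 66 mm above the pan's origin: a fixed level bar 12 mm wide, 14 mm high, 158 mm long over the pan's middle, along (1, -1, 0)/sqrt 2 in pan axes (45 degrees to pan x), on legs outside two walls. Grip at its middle across the 12 mm; the load hangs about evenly below. Axes as the pan's.
- pan_fin (a point): Grip point on the corner fin, at pan (114, 0, 44) mm: an upright plate on the corner opposite the notch, 10 mm thick (pan y), 28 mm long (pan x, 100 to 128 mm), from 8 to 62 mm above the pan's origin. Grip across the 10 mm, fingers closing along pan y. Axes as the pan's.
- corner_fin: The upright fin itself, fixed on the pan; origin at the middle of its lower end, pan (114, 0, 8) mm.
- pan_pivot (a point): Middle of the groove under the pan's floor near the notch, pan (-48, 0, 8) mm; lies at stand_pivot when seated. The groove is 22 mm wide in x, between two cross ribs 8 mm deep, 5 mm thick, 56 mm long in y, at pan x = -61.5 and -34.5. Two feet (12 mm round, 8 mm high) are at pan x = 30, y = +-35. Axes as the pan's.
- stand: Fixed tipping stand: grey base with two level 10 mm round steel bars along its y, tops 92 mm up: pivot bar at x = -48 (72 mm long), rear rest bar at x = +62 (52 mm long); the bin is in front (-x). Origin on the bench, z up, x from bin to rear bar. A seated pan has its axes along the stand's and its origin 84 mm straight above the stand's; the groove takes about 5 mm of error along x.
- stand_pivot (a point): Middle of the top of the pivot bar, stand (-48, 0, 92) mm; axes as the stand's.
- bin_center (a point): Middle of the floor of the receiving bin, an open grey box fixed to the stand, inside 105 mm in x by 152 mm in y, centre at stand (-112.5, 0, 4) mm; walls above the bench: front (-x) 80 mm, sides 65 mm, rear (beside the pivot bar) 45 mm. Axes as the stand's.
- block_large: Round light-alloy hardness test block, a disc 64 mm in diameter, 16 mm high, 0.14 kg, loose in the pan at the start. Origin: centre of its underside.
- block_small: The same, 60 mm in diameter, 16 mm high, 0.12 kg. Origin: centre of its underside. Which of the two lies nearer the notch varies.
- wash_bottle: Bystander: white wash bottle with bent spout, 166 mm high, 62 by 99 mm, standing between pan and stand. Origin: centre of its underside.
- oil_bottle: Bystander: small oil bottle with red nozzle, 121 mm high, 42 mm across, also between pan and stand. Origin: centre of its underside.
- loupe: Bystander: black eye loupe, 37 mm across, 34 mm high, behind the stand. Origin: centre of its underside.
Not all that is in view belongs to the job. Leave any blue look-alike of the block_small alone.

How it is judged (in metres and radians):
On the way, in this order (a step that is already met when the one before it is completed fails the run):
1. the pan stands flat on the stand, groove over the pivot bar and fin away from the bin, let go, with both blocks still in it (distance between pan_pivot and stand_pivot below 0.015 m and angle between pan_handle's own z axis and vertical below 0.06 rad and angle between the x axis of pan_handle and the x axis of stand_pivot, either way round below 0.2 rad and x of pan_handle in the frame of stand_pivot above 0.03 m and contact force between the fingers and pan below 0.05 N and horizontal distance between each of block_large, block_small and pan_handle below 0.075 m and height (world z) of each of block_large, block_small above 0.04 m and x of each of block_large, block_small in the frame of pan_handle above -0.055 m and z of block_large in the frame of pan_handle between -0.06 and -0.045 m and z of block_small in the frame of pan_handle between -0.06 and -0.045 m), for 0.2 s.
2. the pan, held by its fin, is tipped up about the pivot bar by more than 15 degrees with both blocks in the bin (angle between pan_handle's own z axis and vertical above 0.26 rad and contact force between the fingers and corner_fin above 0.5 N and distance between pan_pivot and stand_pivot below 0.025 m and x of block_large in the frame of bin_center between -0.052 and 0.052 m and y of block_large in the frame of bin_center between -0.074 and 0.074 m and z of each of block_large, block_small in the frame of bin_center below 0.06 m and x of block_small in the frame of bin_center between -0.052 and 0.052 m and y of block_small in the frame of bin_center between -0.074 and 0.074 m), for 0.1 s.
At the end, for the whole second after the job is handed in: The pan lies flat on the stand (tilt under 0.06 rad, its groove point within 15 mm of the pivot bar's top, in line with the stand within 0.2 rad, fin away from the bin), released; the centres of both blocks' undersides are within the bin's walls, less than 60 mm above its floor; all at rest (distance between pan_pivot and stand_pivot below 0.015 m and angle between pan_handle's own z axis and vertical below 0.06 rad and angle between the x axis of pan_handle and the x axis of stand_pivot, either way round below 0.2 rad and x of pan_handle in the frame of stand_pivot above 0.03 m and contact force between the fingers and pan below 0.05 N and x of block_large in the frame of bin_center between -0.052 and 0.052 m and y of block_large in the frame of bin_center between -0.074 and 0.074 m and z of each of block_large, block_small in the frame of bin_center below 0.06 m and x of block_small in the frame of bin_center between -0.052 and 0.052 m and y of block_small in the frame of bin_center between -0.074 and 0.074 m and linear speed of each of pan, block_large, block_small below 0.02 m/s); the robot touches nothing.
It fails at once if the wash bottle is moved by more than 30 mm or knocked over (distance of wash_bottle from where it was at the start of the episode above 0.03 m or angle between wash_bottle's own z axis and vertical above 0.5 rad).
It fails at once if the oil bottle is moved by more than 30 mm or knocked over (distance of oil_bottle from where it was at the start of the episode above 0.03 m or angle between oil_bottle's own z axis and vertical above 0.5 rad).
It fails at once if the loupe is moved by more than 30 mm or knocked over (distance of loupe from where it was at the start of the episode above 0.03 m or angle between loupe's own z axis and vertical above 0.5 rad).
It also fails if it takes over 67 s, if anything falls off the work surface, if the arm or the gripper's body presses on something with over 40 N, if the wrist force passes 120 N, or if a joint passes its speed limit or range.

## Working session

There is one attempt and no reset: what is moved stays moved. The work goes in short steps, Python scripts to look and compute and a shell command to move; the robot and the scene stay as the last step left them, time stands still between calls to the robot, and variables do not carry over. Pictures are saved under pics/ and viewed, about 8 in all and at most 12, crops included, and the job is handed in when it is done.

```bash
mkdir -p pics; python3 - <<'E'
from workcell import env, grab_frame, camera_params, spotter
import cv2,numpy as np
print(env.state()['ee_pos'],env.state()['ee_rot'],env.hold_point_z)
for c in ['scene','top']:
    f=grab_frame(c); cv2.imwrite(f'pics/{c}0.png',f[:,:,::-1])
    p=camera_params(c); np.set_printoptions(suppress=True,precision=4)
    print(c,p)
    for q in ['pan','pan_handle','corner_fin','stand','block_large','block_small','wash_bottle','oil_bottle','loupe']:
        print(q,[(np.round(d['box']).tolist(),round(d['conf'],2)) for d in spotter.look_for(q,c)][:3])
E
```

```text
[ 189.8386431  -542.13109892  173.71793504] [-1.79897639e+02 -1.17946226e-03  1.92992662e+01] -18.8
scene {'K': array([[377.8569,   0.    , 321.6458],
       [  0.    , 377.8569, 201.1963],
       [  0.    ,   0.    ,   1.    ]]), 'rvec': array([ 1.0903, -1.9961,  1.2699]), 'tvec': array([377.3691, 271.315 , 635.0067])}
pan [([204.0, 239.0, 91.0, 71.0], 0.81)]
pan_handle [([207.0, 243.0, 92.0, 64.0], 0.82)]
corner_fin [([230.0, 242.0, 11.0, 21.0], 0.65), ([242.0, 282.0, 31.0, 21.0], 0.28)]
stand [([388.0, 178.0, 89.0, 65.0], 0.63), ([234.0, 258.0, 26.0, 22.0], 0.23)]
block_large [([242.0, 279.0, 29.0, 24.0], 0.95), ([396.0, 180.0, 82.0, 65.0], 0.41)]
block_small [([288.0, 233.0, 23.0, 19.0], 0.81), ([316.0, 260.0, 25.0, 20.0], 0.65), ([235.0, 263.0, 25.0, 15.0], 0.47)]
wash_bottle [([344.0, 188.0, 29.0, 57.0], 0.79)]
oil_bottle [([322.0, 186.0, 15.0, 39.0], 0.77), ([236.0, 261.0, 26.0, 20.0], 0.49), ([204.0, 240.0, 95.0, 69.0], 0.37)]
loupe [([353.0, 188.0, 10.0, 9.0], 0.54), ([339.0, 185.0, 36.0, 59.0], 0.35)]
top {'K': array([[481.3243,   0.    , 328.7193],
       [  0.    , 481.3243, 201.6449],
       [  0.    ,   0.    ,   1.    ]]), 'rvec': array([ 2.1496, -2.1789,  0.083 ]), 'tvec': array([  95.7248,  542.3912, 1204.1569])}
pan [([194.0, 186.0, 82.0, 79.0], 0.57)]
pan_handle [([196.0, 189.0, 76.0, 78.0], 0.65), ([221.0, 238.0, 22.0, 23.0], 0.39)]
corner_fin [([229.0, 186.0, 11.0, 12.0], 0.53), ([346.0, 156.0, 18.0, 20.0], 0.26), ([194.0, 188.0, 81.0, 76.0], 0.17)]
stand [([410.0, 177.0, 78.0, 102.0], 0.55)]
block_large [([194.0, 187.0, 80.0, 77.0], 0.31)]
block_small [([287.0, 187.0, 24.0, 21.0], 0.98), ([288.0, 240.0, 29.0, 18.0], 0.85), ([229.0, 207.0, 20.0, 23.0], 0.69)]
wash_bottle [([344.0, 209.0, 34.0, 27.0], 0.68), ([232.0, 186.0, 12.0, 16.0], 0.63)]
oil_bottle [([345.0, 160.0, 21.0, 17.0], 0.82), ([419.0, 122.0, 15.0, 15.0], 0.23)]
loupe [([419.0, 124.0, 15.0, 17.0], 0.52)]
```

View pics/top0.png

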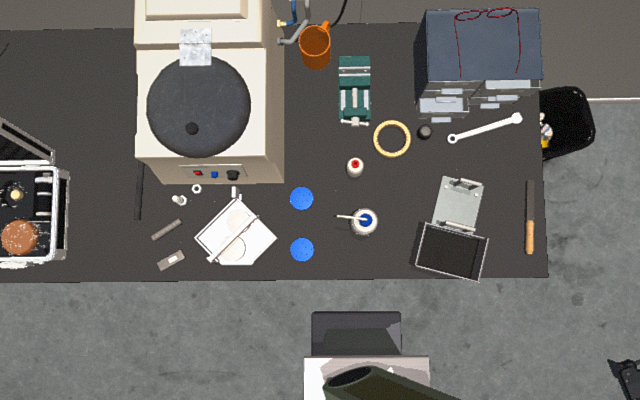

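View pics/scene0.png

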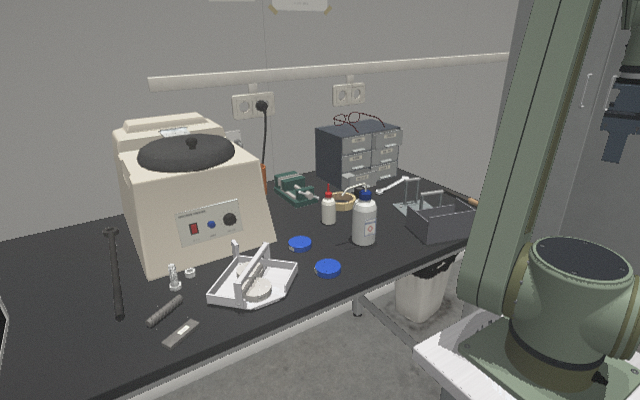

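```bash
cat > h.py <<'E'
from workcell import env, grab_frame, camera_params, spotter
import cv2,numpy as np
np.set_printoptions(suppress=True,precision=2)
def proj(P,p):
    return cv2.projectPoints(np.float64(P).reshape(-1,1,3),p['rvec'],p['tvec'],p['K'],None)[0].reshape(-1,2)
def ray(uv,z,p):
    R=cv2.Rodrigues(p['rvec'])[0]; C=-R.T@p['tvec'].ravel()
    d=R.T@np.linalg.inv(p['K'])@np.array([uv[0],uv[1],1.]); return C+d*(z-C[2])/d[2]
def Rz(a):
    a=np.radians(a); c,s=np.cos(a),np.sin(a); return np.array([[c,-s,0],[s,c,0],[0,0,1]])
PAN=[(0,106,31),(106,0,31),(0,-106,31),(-106+41.5,-41.5,31),(-106+41.5,41.5,31)]
HANDLE=[(-55.9,55.9,73),(55.9,-55.9,73)]
FIN=[(100,0,62),(128,0,62)]
BIN=[(-170,-81,80),(-170,81,80),(-60,81,65),(-60,-81,65)]
BARS=[(-48,-36,92),(-48,36,92),(62,26,92),(62,-26,92)]
def T(pts,pose,z=0): return (Rz(pose[2])@np.array(pts,float).T).T+np.array([pose[0],pose[1],z])
E
python3 - <<'E'
from h import *
p=camera_params('top')
R=cv2.Rodrigues(p['rvec'])[0]; print('C',-R.T@p['tvec'])
print('tcp px',proj([[190,-543,174]],p))
for n,uv,z in [('panL',(195,238),31),('panR',(277,238),31),('fin',(235,190),62),('wash',(361,222),100),('oil',(355,168),100),('loupe',(425,132),34),('bin',(452,250),70),('furn',(236,184),0)]: print(n,ray(uv,z,p))
f=cv2.imread('pics/top0.png')
a=cv2.resize(f[175:275,185:285],None,fx=4,fy=4,interpolation=cv2.INTER_CUBIC)
b=cv2.resize(f[170:285,400:500],None,fx=4,fy=4,interpolation=cv2.INTER_CUBIC)
o=np.zeros((460,800,3),np.uint8);o[:400,:400]=a;o[:460,400:]=b
cv2.imwrite('pics/crop1.png',o)
E
```

```text
C [ 427.1    66.98 1251.58]
tcp px [[621.78 353.99]]
panL [455.28 429.5   31.  ]
panR [452.56 220.56  31.  ]
fin [572.87 321.49  62.  ]
wash [486.65  10.51 100.  ]
oil [617.42  22.51 100.  ]
loupe [ 718.93 -161.22   34.  ]
bin [ 417.09 -210.67   70.  ]
furn [596.32 332.2    0.  ]
```

View pics/crop1.png

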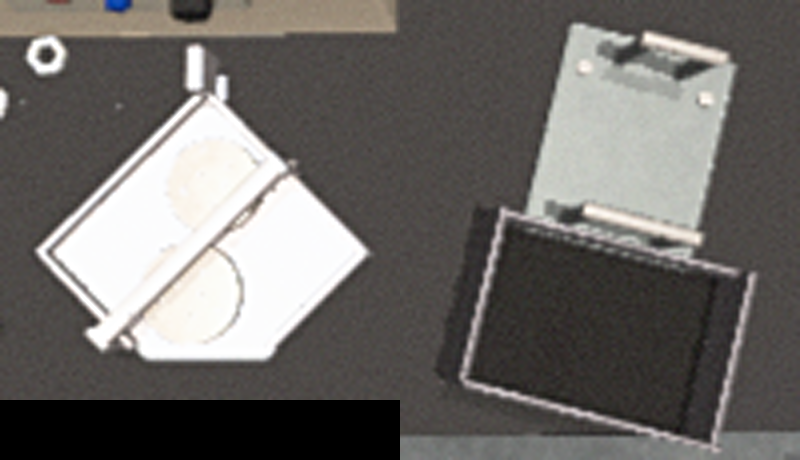

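```bash
python3 - <<'E'
from h import *
from scipy.optimize import least_squares as L
p=camera_params('top')
px=lambda q,o:np.array(q,float)/4-.375+np.array(o)
def fit(P,uv,x0):
    r=L(lambda s:(proj(T(P,s),p)-uv).ravel(),x0); print(r.x,(r.fun.reshape(-1,2))); return r.x
P=[(0,106,31),(0,-106,31),(100,0,62),(128,0,62),(-55.9,55.9,73),(55.9,-55.9,73)]
fit(P,px([(36,250),(370,252),(195,88),(195,47),(103,335),(285,168)],(185,175)),[450,320,0])
P=[(-48,36,92),(-48,-36,92),(62,26,92),(62,-26,92),(-168,79,80),(-168,-79,80)]
fit(P,px([(183,208),(302,240),(243,38),(330,55),(63,380),(317,450)],(400,170)),[480,-210,-10])
E
```

```text
[455.07 325.63  -0.99] [[ 0.56  0.24]
 [ 0.23  0.1 ]
 [ 0.62  0.48]
 [ 0.88 -0.41]
 [-1.61  1.66]
 [-0.63 -2.1 ]]
[ 522.24 -240.66  -16.  ] [[ 0.26 -0.34]
 [-0.16 -0.45]
 [ 0.31 -0.61]
 [-0.41  0.7 ]
 [-0.35  0.31]
 [ 0.34  0.38]]
```

```bash
python3 -m jog '0 0 1.2 1.33 1.49 0.6 1; 0 0 2.4 2.66 2.98 1.2 1; 0 0 3.6 4 4.47 1.8 1; 0 0 4.8 5.32 5.96 2.4 1; 0 0 6 6.65 7.45 3 1' && python3 -m jog '0 0 1.2 0.75 1.7 0 1; 0 0 2.4 1.5 3.4 0 1; 0 0 3.6 2.25 5.1 0 1; 0 0 4.8 3 6.8 0 1; 0 0 6 3.75 8.5 0 1'
```

```text
time_s: 1.62
ee_pos: [357.2, -355.2, 250.2]
ee_rot: [180.0, -0.0, 49.5]
force: [0.7, -0.7, -0.4]
gripper_width: 91.5
time_s: 2.25
ee_pos: [450.5, -142.5, 249.8]
ee_rot: [180.0, 0.0, 79.5]
force: [1.1, -0.7, -0.6]
gripper_width: 91.5
```

```bash
python3 -m jog '0 0 1.2 0 2 0 1; 0 0 2.4 0 4 0 1; 0 0 3.6 0 6 0 1; 0 0 4.8 0 8 0 1; 0 0 6 0 10 0 1' && python3 -m jog '0 0 1 0 1.75 0 1; 0 0 2 0 3.5 0 1; 0 0 3 0 5.25 0 1; 0 0 4 0.2 7 0 1; 0 0 5 0.2 8.7 0 1'; python3 - <<'E'
from h import *
s=env.state();print(s['ee_pos'],s['ee_rot'],s['qpos'])
p=camera_params('wrist');f=grab_frame('wrist')
R=cv2.Rodrigues(p['rvec'])[0];print('cam',-R.T@p['tvec'],R)
o=cv2.cvtColor(f,cv2.COLOR_RGB2BGR);cv2.imwrite('pics/w1.png',o)
np.save('w1.npy',np.array([p],dtype=object),allow_pickle=True)
po=[455,325.6,-1]
cv2.polylines(o,[np.int32(proj(T(PAN,po),p))],True,(0,0,255));cv2.polylines(o,[np.int32(proj(T(HANDLE,po),p))],False,(0,255,0));cv2.polylines(o,[np.int32(proj(T(FIN,po),p))],False,(255,0,0),2)
cv2.imwrite('pics/w1o.png',o)
E
```

```text
time_s: 2.88
ee_pos: [449.9, 107.7, 249.8]
ee_rot: [179.9, 0.0, 109.5]
force: [0.5, -0.4, 0.4]
gripper_width: 91.7
time_s: 3.5
ee_pos: [455.1, 325.1, 249.6]
ee_rot: [180.0, 0.0, 134.5]
force: [0.1, -0.2, -0.2]
gripper_width: 91.0
[455.13 325.07 249.57] [179.98   0.02 134.47] [ 34.37  14.75  83.95  -0.01  81.28 -10.1 ]
cam [400.52 379.08 459.02] [[ 0.71  0.7  -0.  ]
 [ 0.68 -0.69  0.27]
 [ 0.19 -0.19 -0.96]]
```

View pics/w1o.png

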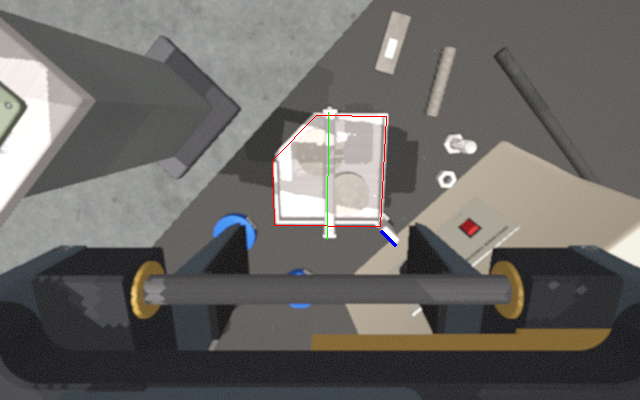

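```bash
python3 -m jog '0 0 -0.1 0 0 -2 1; 0 0 -0.1 0 0 -4 1; 0 0 -0.1 0 0 -6 1; 0 0 -0.1 0 0 -7.3 1; 0 0 -0.1 0 0 -8.1 1' && python3 -m jog '0 0 0 0 0 0 0;0 0 0 0 0 0 0;0 0 0 0 0 0 0;0 0 0 0 0 0 0;0 0 0 0 0 0 0' 55 && python3 -m jog '0 0 0 0 0 0 0;0 0 0 0 0 0 0;0 0 0 0 0 0 0;0 0 0 0 0 0 0;0 0 0 0 0 0 0' 55
```

```text
time_s: 4.18
ee_pos: [454.1, 322.8, 45.2]
ee_rot: [-179.9, -0.0, 133.8]
force: [0.1, 0.3, 0.4]
gripper_width: 91.0
time_s: 4.8
ee_pos: [455.2, 323.7, 47.6]
ee_rot: [179.9, 0.0, 133.8]
force: [-0.1, -0.0, 0.3]
gripper_width: 44.0
time_s: 5.42
ee_pos: [455.0, 323.5, 47.0]
ee_rot: [180.0, -0.0, 133.8]
force: [0.1, 1.2, -0.4]
gripper_width: 0.1
```

```bash
python3 - <<'E'
from h import *
w=cv2.cvtColor(grab_frame('wrist'),cv2.COLOR_RGB2BGR); s=cv2.cvtColor(grab_frame('scene'),cv2.COLOR_RGB2BGR)
o=np.zeros((600,800,3),np.uint8)
o[:300,:480]=cv2.resize(w,(480,300)); o[300:,:480]=cv2.resize(s[200:330,160:368],(480,300))
t=cv2.cvtColor(grab_frame('top'),cv2.COLOR_RGB2BGR); o[:300,480:800]=cv2.resize(t[170:280,180:297],(320,300))
cv2.imwrite('pics/c2.png',o); print(env.state()['ee_pos'],env.state()['gripper_width'])
E
```

```text
[455.05 323.53  47.05] 0.6005366001381727
```

View pics/c2.png

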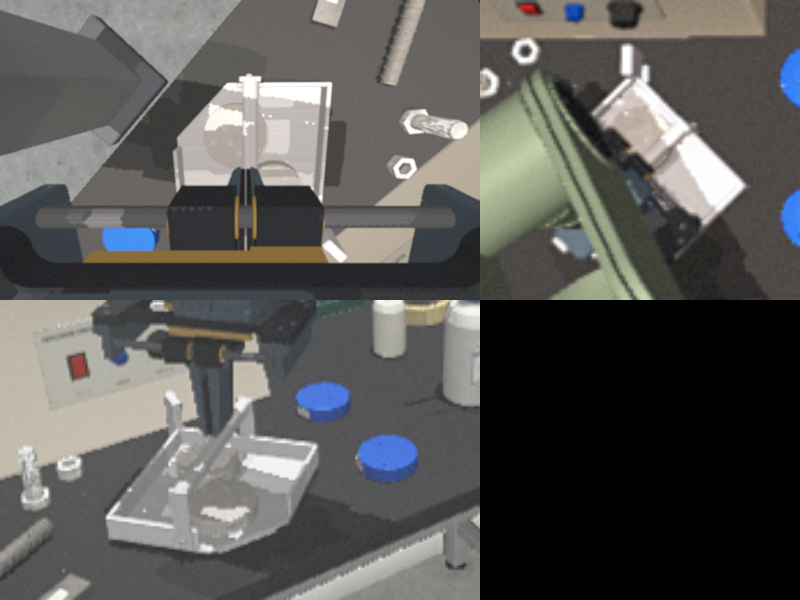

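```bash
python3 - <<'E'
from h import *
w=cv2.cvtColor(grab_frame('wrist'),cv2.COLOR_RGB2BGR); s=cv2.cvtColor(grab_frame('scene'),cv2.COLOR_RGB2BGR)
o=np.zeros((600,800,3),np.uint8)
o[:,:400]=cv2.resize(w[90:360,240:420],(400,600),interpolation=cv2.INTER_CUBIC); o[:,400:]=cv2.resize(s[200:320,205:285],(400,600),interpolation=cv2.INTER_CUBIC)
cv2.imwrite('pics/c3.png',o)
p=camera_params('scene'); e=env.state()['ee_pos']
print(proj([e,[455,325,73]],p),proj(T(HANDLE,[455,325.6,-1]),p), proj(T([(100,0,62),(128,0,62)],[455,325.6,-1]),p))
p=camera_params('wrist')
print(proj([e,[455,325,73]],p),proj(T(HANDLE,[455,325.6,-1]),p), proj(T(PAN,[455,325.6,-1]),p))
E
```

```text
[[256.58 269.14]
 [254.89 259.15]] [[238.5  281.51]
 [268.17 240.54]] [[238.72 243.03]
 [234.65 237.91]]
[[328.7  229.67]
 [330.56 242.59]] [[331.28 107.48]
 [331.19 350.35]] [[441.24 114.79]
 [424.06 308.79]
 [237.18 309.23]
 [227.39 199.28]
 [306.53 115.23]]
```

View pics/c3.png

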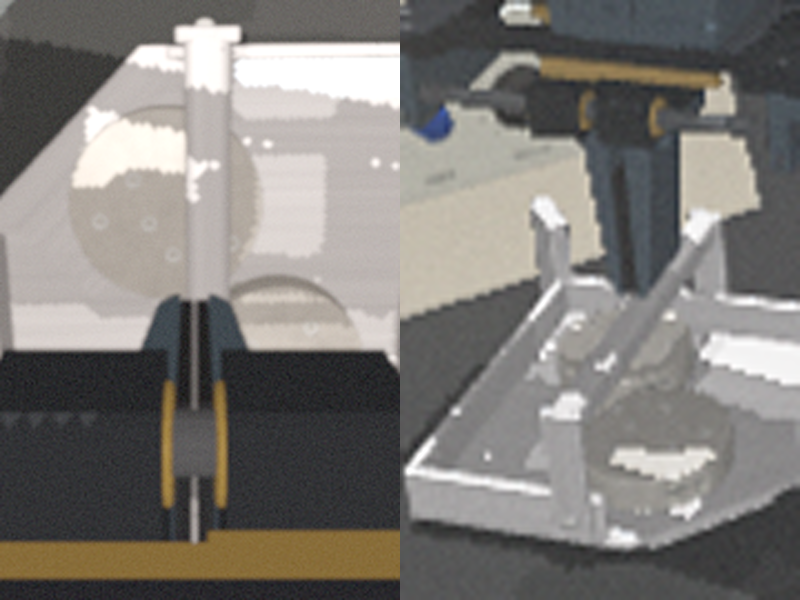

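```bash
python3 -m jog '0 0 0 0 0 0.2 0;0 0 0 0 0 0.4 0;0 0 0 0 0 0.4 0;0 0 0 0 0 0.4 0' 55; python3 - <<'E'
from h import *
print(env.state()['force'],env.state()['torque'],env.state()['gripper_width'])
p=camera_params('scene')
print(proj([[455-14,323-14,57],[455+14,323+14,57]],p),proj([[455-20,323-20,70],[455,323,150]],p))
f=cv2.cvtColor(grab_frame('scene'),cv2.COLOR_RGB2BGR); cv2.imwrite('pics/s4.png',f)
g=cv2.imread('pics/scene0.png'); 
a=cv2.resize(f[200:320,205:285],(400,600),interpolation=cv2.INTER_CUBIC);b=cv2.resize(g[200:320,205:285],(400,600),interpolation=cv2.INTER_CUBIC)
cv2.imwrite('pics/c4.png',np.hstack([a,b]))
E
```

```text
time_s: 6.18
ee_pos: [455.0, 323.5, 57.1]
ee_rot: [180.0, 0.0, 133.8]
force: [-0.3, 0.7, -0.5]
gripper_width: -0.0
[-0.26  0.74 -0.49] [ 0.03 -0.12 -0.02] -0.020067399702751065
[[265.17 266.27]
 [247.74 264.12]] [[268.51 261.58]
 [252.55 226.86]]
```

View pics/c4.png

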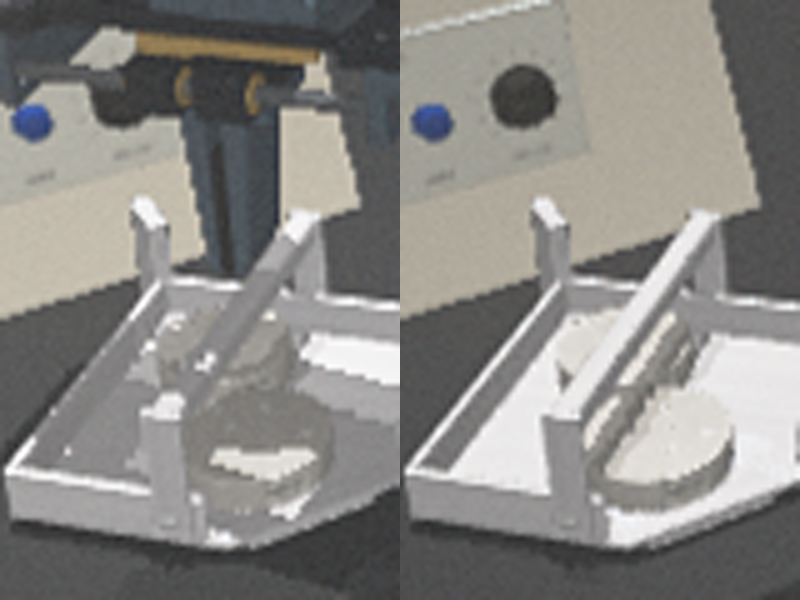

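```bash
python3 -m jog '0 0 0 0 0 0 1;0 0 0 0 0 0 1;0 0 0 0 0 0 1;0 0 0 0 0 0 1;0 0 0 0 0 0 1' && python3 -m jog '0 0 0 0 0 0 1;0 0 0 0 0 0 1;0 0 0 0 0 -0.3 1;0 0 0 0 0 -0.6 1;0 0 0 0 0 -0.9 1' && python3 -m jog '0 0 0 0 0 0 0;0 0 0 0 0 0 0;0 0 0 0 0 0 0;0 0 0 0 0 0 0;0 0 0 0 0 0 0' 55 && python3 -m jog '0 0 0 0 0 0 0;0 0 0 0 0 0 0;0 0 0 0 0 0 0;0 0 0 0 0 0 0;0 0 0 0 0 0 0' 55; python3 - <<'E'
from h import *
f=cv2.cvtColor(grab_frame('scene'),cv2.COLOR_RGB2BGR)
w=cv2.cvtColor(grab_frame('wrist'),cv2.COLOR_RGB2BGR)
a=cv2.resize(f[200:320,205:285],(400,600),interpolation=cv2.INTER_CUBIC);b=cv2.resize(w[90:360,240:420],(400,600),interpolation=cv2.INTER_CUBIC)
cv2.imwrite('pics/c5.png',np.hstack([a,b]));print(env.state()['gripper_width'])
E
```

```text
time_s: 6.85
ee_pos: [455.0, 323.6, 57.1]
ee_rot: [180.0, 0.0, 133.8]
force: [0.3, -0.0, -0.4]
gripper_width: 47.4
time_s: 7.48
ee_pos: [454.8, 323.4, 33.8]
ee_rot: [-180.0, -0.0, 133.8]
force: [0.4, -0.1, -0.2]
gripper_width: 90.6
time_s: 8.1
ee_pos: [455.1, 323.6, 34.7]
ee_rot: [180.0, 0.0, 133.8]
force: [-0.0, 0.8, 0.3]
gripper_width: 43.9
time_s: 8.72
ee_pos: [455.0, 323.5, 34.6]
ee_rot: [180.0, 0.0, 133.8]
force: [-0.1, -0.7, -0.2]
gripper_width: 0.2
0.5918636514612765
```

View pics/c5.png

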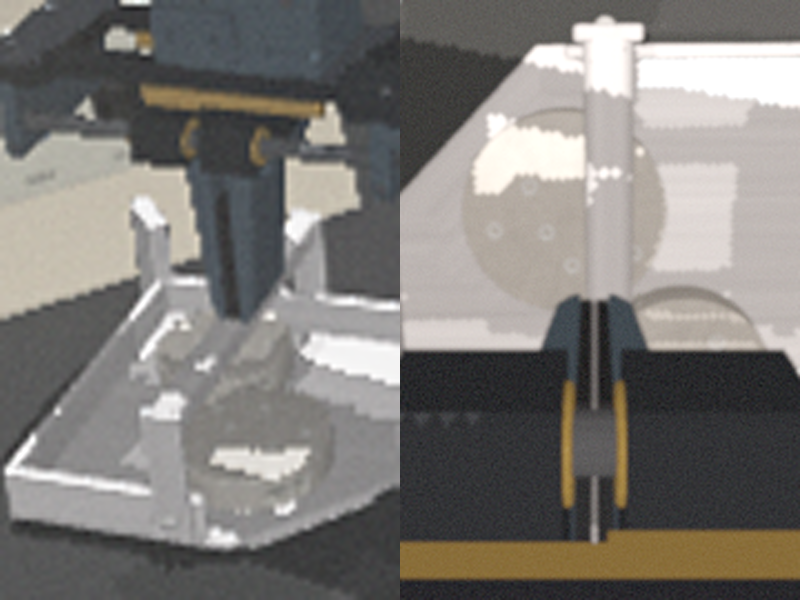

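```bash
python3 -m jog '0 0 0 0 0 0.2 1;0 0 0 0 0 0.2 1;0 0 0 0 0 0.2 1;0 0 0 0 0 0.2 1;0 0 0 0 0 0.2 1' && python3 -m jog '0 0 0 0 0 0 1;0 0 0 0.1 0.1 0 1;0 0 0 0.1 0.1 0 1;0 0 0 0.1 0.1 -0.2 1;0 0 0 0.1 0.1 -0.4 1' && python3 -m jog '0 0 0 0 0 -0.15 1;0 0 0 0 0 -0.3 1;0 0 0 0 0 -0.4 1;0 0 0 0 0 -0.4 1' && python3 -m jog '0 0 0 0 0 0 0;0 0 0 0 0 0 0;0 0 0 0 0 0 0;0 0 0 0 0 0 0;0 0 0 0 0 0 0' 20 && python3 -m jog '0 0 0 0 0 0 0;0 0 0 0 0 0 0;0 0 0 0 0 0 0;0 0 0 0 0 0 0;0 0 0 0 0 0 0' 20
```

```text
time_s: 9.45
ee_pos: [455.0, 323.5, 39.5]
ee_rot: [-180.0, -0.0, 133.8]
force: [-0.9, 0.3, -0.1]
gripper_width: 47.4
time_s: 10.07
ee_pos: [457.4, 325.9, 29.1]
ee_rot: [-180.0, -0.0, 133.8]
force: [-0.5, 0.6, 0.2]
gripper_width: 91.0
time_s: 10.58
ee_pos: [457.4, 326.0, 19.4]
ee_rot: [-180.0, -0.0, 133.8]
force: [-0.6, -0.5, 0.2]
gripper_width: 91.1
time_s: 11.2
ee_pos: [457.5, 326.0, 19.6]
ee_rot: [180.0, 0.0, 133.8]
force: [-0.3, -0.5, 0.5]
gripper_width: 44.1
time_s: 11.82
ee_pos: [457.8, 326.2, 19.6]
ee_rot: [180.0, 0.0, 133.8]
force: [0.9, 1.7, -0.9]
gripper_width: 11.8
```

```bash
python3 -m jog '0 0 0 0 0 0 0.3;0 0 0 0 0 0 0.3;0 0 0 0 0 -0.15 0.3;0 0 0 0 0 -0.3 0.3;0 0 0 0 0 -0.4 0.3' && python3 -m jog '0 0 0 0 0 0 0;0 0 0 0 0 0 0;0 0 0 0 0 0 0;0 0 0 0 0 0 0;0 0 0 0 0 0 0' 55 && python3 -m jog '0 0 0 0 0 0.1 0;0 0 0 0 0 0.2 0;0 0 0 0 0 0.4 0;0 0 0 0 0 0.6 0;0 0 0 0 0 0.6 0' 55; python3 - <<'E'
from h import *
s=env.state();print(s['force'],s['torque'],s['ee_pos'])
f=cv2.cvtColor(grab_frame('scene'),cv2.COLOR_RGB2BGR)
w=cv2.cvtColor(grab_frame('wrist'),cv2.COLOR_RGB2BGR)
a=cv2.resize(f[200:320,195:295],(500,600),interpolation=cv2.INTER_CUBIC);b=cv2.resize(w[90:360,220:440],(300,368),interpolation=cv2.INTER_CUBIC)
o=np.zeros((600,800,3),np.uint8);o[:,:500]=a;o[:368,500:]=b
cv2.imwrite('pics/c6.png',o)
E
```

```text
time_s: 12.45
ee_pos: [457.3, 325.9, 9.2]
ee_rot: [-180.0, -0.0, 133.8]
force: [-0.5, -0.8, 0.0]
gripper_width: 27.4
time_s: 13.08
ee_pos: [457.7, 326.2, 9.5]
ee_rot: [180.0, 0.0, 133.8]
force: [0.4, 0.9, -1.0]
gripper_width: 11.7
time_s: 13.7
ee_pos: [457.9, 326.3, 25.2]
ee_rot: [179.9, 0.0, 133.8]
force: [0.3, 0.0, -6.2]
gripper_width: 11.6
[ 0.27  0.   -6.17] [ 0.04 -0.1  -0.04] [457.92 326.31  25.2 ]
```

View pics/c6.png

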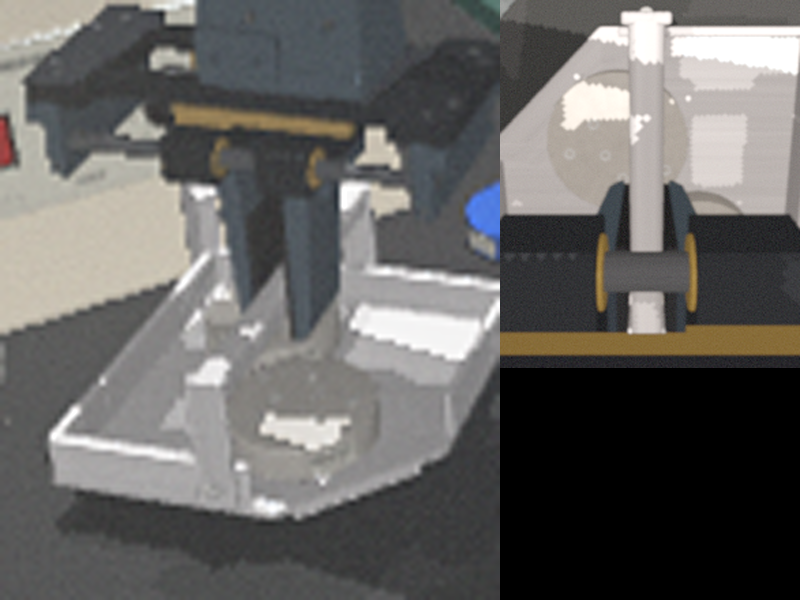

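```bash
python3 -m jog '0 0 0 0 0 0.3 0;0 0 0 -0.1 0 0.8 0;0 0 0 -0.3 0 1.6 0;0 0 0 -0.5 0 2.4 0;0 0 0 -0.7 0 3.2 0' 55 && python3 -m jog '0 0 0 -0.2 0 0.8 0;0 0 0 -0.4 0 1.6 0;0 0 0 -0.6 0 2.6 0;0 0 0 -0.8 0 3.6 0;0 0 0 -0.8 0 4.2 0' && python3 -m jog '0 0 0 0 0 0 0;0 0 0 0 -0.3 0 0;0 0 0 0 -0.9 0 0;0 0 0 0 -1.8 0 0;0 0 0 0 -2.8 0 0'
```

```text
time_s: 14.42
ee_pos: [439.8, 326.1, 106.2]
ee_rot: [179.9, 0.0, 133.8]
force: [-1.0, -0.4, -6.7]
gripper_width: 11.4
time_s: 15.05
ee_pos: [420.0, 326.3, 211.7]
ee_rot: [179.8, 0.0, 133.8]
force: [0.5, -0.6, -6.4]
gripper_width: 11.2
time_s: 15.68
ee_pos: [419.7, 253.9, 209.2]
ee_rot: [-179.9, 0.0, 133.8]
force: [0.6, -0.4, -6.8]
gripper_width: 11.6
```

```bash
python3 -m jog '0 0 -0.2 0.1 -1 0 0;0 0 -0.4 0.3 -2 0 0;0 0 -0.6 0.5 -3 0 0;0 0 -0.8 0.7 -4 0 0;0 0 -1 0.9 -5 0 0' && python3 -m jog '0 0 -0.2 0.2 -1 0 0;0 0 -0.4 0.4 -2 0 0;0 0 -0.6 0.6 -3 0 0;0 0 -0.8 0.8 -4 0 0;0 0 -1 1 -5 0 0'  && python3 -m jog '0 0 -0.2 0.2 -1 0 0;0 0 -0.4 0.4 -2 0 0;0 0 -0.6 0.6 -3 0 0;0 0 -0.8 0.8 -4 0 0;0 0 -1 1 -5 0 0' && python3 -m jog '0 0 0 0.2 -1 0 0;0 0 0 0.4 -2 0 0;0 0 0 0.6 -2.8 0 0;0 0 0 0.8 -3.4 0 0;0 0 0 0.9 -3.8 0 0'
```

```text
time_s: 16.3
ee_pos: [441.9, 128.6, 209.4]
ee_rot: [-180.0, 0.0, 128.7]
force: [0.4, 0.2, -5.8]
gripper_width: 11.7
time_s: 16.92
ee_pos: [466.5, 3.8, 209.4]
ee_rot: [-180.0, 0.0, 123.7]
force: [0.3, 0.2, -6.7]
gripper_width: 11.7
time_s: 17.55
ee_pos: [491.2, -120.9, 209.4]
ee_rot: [-179.9, -0.0, 118.7]
force: [0.6, 0.7, -6.6]
gripper_width: 11.7
time_s: 18.18
ee_pos: [515.0, -214.8, 209.4]
ee_rot: [180.0, -0.0, 118.8]
force: [-0.3, -0.7, -6.3]
gripper_width: 11.6
```

```bash
python3 -m jog '0 0 0 0.1 -0.3 0 0;0 0 0 0.3 -0.7 0 0;0 0 0 0.4 -1.05 -0.3 0;0 0 0 0.4 -1.05 -0.8 0;0 0 0 0.4 -1.05 -1.4 0' && python3 -m jog '0 0 0 0 0 -0.6 0;0 0 0 0 0 -1.2 0;0 0 0 0 0 -1.8 0;0 0 0 0 0 -2.1 0;0 0 0 0 0 -2.2 0'; python3 - <<'E'
from h import *
s=env.state();e=s['ee_pos'];print(e,s['ee_rot'])
st=[522.24,-240.66,-16]; pa=[e[0]-2.8,e[1]+.1,s['ee_rot'][2]-134.8]
out=[]
for c in ['wrist','scene','top']:
    f=cv2.cvtColor(grab_frame(c),cv2.COLOR_RGB2BGR);cv2.imwrite(f'pics/{c}7.png',f);p=camera_params(c)
    print(c, proj(T(BARS,st),p).round(0).tolist())
    f=cv2.resize(f,None,fx=4,fy=4,interpolation=cv2.INTER_CUBIC)
    d=lambda P,po,col,z=0,cl=False:cv2.polylines(f,[np.int32(proj(T(P,po,z),p)*4+1.5)],cl,col,1)
    d(BIN,st,(0,255,255),0,True);d(BARS[:2],st,(0,255,0));d(BARS[2:],st,(0,255,0))
    d(PAN,pa,(0,0,255),e[2]-9.5,True);d(FIN,pa,(255,0,0),e[2]-9.5);d(HANDLE,pa,(255,0,255),e[2]-9.5)
    out.append(f)
w,s_,t=out
print(w.shape)
o=np.zeros((600,800,3),np.uint8)
o[:300,:480]=cv2.resize(w,(480,300),interpolation=cv2.INTER_AREA)
o[300:,:400]=cv2.resize(s_[4*130:4*260,4*360:4*533],(400,300),interpolation=cv2.INTER_AREA)
o[200:,480:]=cv2.resize(t[4*160:4*285,4*400:4*500],(320,400),interpolation=cv2.INTER_AREA)
cv2.imwrite('pics/c7.png',o)
E
```

```text
time_s: 18.8
ee_pos: [524.6, -239.8, 173.2]
ee_rot: [-180.0, -0.1, 118.8]
force: [-0.6, 0.2, -6.9]
gripper_width: 11.4
time_s: 19.42
ee_pos: [524.9, -240.1, 119.1]
ee_rot: [-180.0, -0.0, 118.8]
force: [-0.9, 0.2, -5.9]
gripper_width: 11.4
[ 524.92 -240.14  119.09] [-179.99   -0.03  118.8 ]
wrist [[248.0, 206.0], [313.0, 138.0], [404.0, 246.0], [357.0, 288.0]]
scene [[444.0, 189.0], [421.0, 192.0], [406.0, 178.0], [421.0, 176.0]]
top [[475.0, 229.0], [446.0, 221.0], [461.0, 179.0], [482.0, 184.0]]
(1600, 2560, 3)
```

View pics/c7.png

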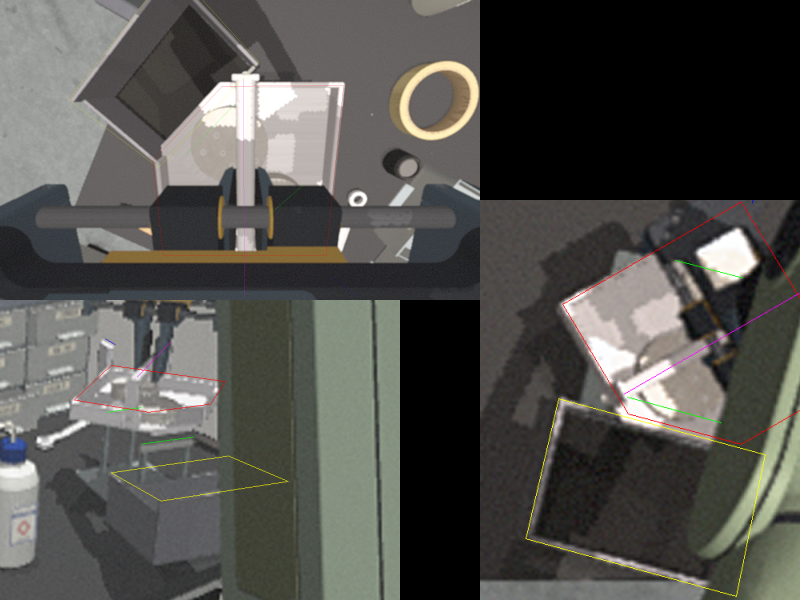

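```bash
python3 -m jog '0 0 0 0 0 -0.3 0;0 0 0 0 0 -0.6 0;0 0 0 0 0 -0.6 0' && python3 -m jog '0 0 0 0 0 -0.1 0;0 0 0 0 0 -0.2 0;0 0 0 0 0 -0.2 0' && python3 -m jog '0 0 0 0 0 -0.1 0;0 0 0 0 0 -0.15 0;0 0 0 0 0 -0.15 0'
```

```text
time_s: 19.95
ee_pos: [524.3, -239.9, 103.6]
ee_rot: [-179.9, -0.1, 118.8]
force: [0.1, 0.2, -6.7]
gripper_width: 11.7
time_s: 20.32
ee_pos: [524.9, -240.2, 99.4]
ee_rot: [-180.0, -0.0, 118.8]
force: [-0.4, -0.0, -6.0]
gripper_width: 11.7
time_s: 20.7
ee_pos: [524.9, -240.2, 95.7]
ee_rot: [-180.0, -0.0, 118.8]
force: [0.2, -0.6, -6.4]
gripper_width: 11.3
```

```bash
python3 -m jog '0 0 0 0 0 -0.05 0;0 0 0 0 0 -0.1 0;0 0 0 0 0 -0.1 0' && python3 -m jog '0 0 0 0 0 -0.05 0;0 0 0 0 0 -0.05 0'
```

```text
time_s: 21.08
ee_pos: [525.1, -240.3, 93.5]
ee_rot: [180.0, 0.0, 118.8]
force: [-0.7, 0.0, -4.7]
gripper_width: 11.9
time_s: 21.32
ee_pos: [525.1, -240.3, 93.5]
ee_rot: [180.0, 0.1, 118.8]
force: [-4.0, 1.2, 5.6]
gripper_width: 11.4
```

```bash
python3 -m jog '0 0 0 0 0 0 0.3;0 0 0 0 0 0 0.3;0 0 0 0 0 0 0.3;0 0 0 0 0 0 0.3;0 0 0 0 0 0 0.3' && python3 -m jog '0 0 0 0 0 0 0.3;0 0 0 0 0 0.8 0.3;0 0 0 0 0 1.8 0.3;0 0 0 0 0 2.8 0.3;0 0 0 0 0 3.4 0.6' && python3 -m jog '0 0 1.8 0.9 -0.3 0 0.6;0 0 3.6 1.8 -0.5 0 0.6;0 0 5.4 2.7 -0.8 0 0.6;0 0 7.2 3.6 -1 0 0.6;0 0 9 4.4 -1.3 0 0.6'; python3 - <<'E'
from h import *
s=env.state();e=s['ee_pos'];print(e,s['ee_rot'],s['qpos'])
pa=[522.3,-240.2,-16]; z=84; c='wrist'
grab_frame(c);
f=cv2.cvtColor(grab_frame(c),cv2.COLOR_RGB2BGR);cv2.imwrite('pics/w8.png',f);p=camera_params(c)
for P,col,cl in [(PAN,(0,0,255),True),(FIN,(255,0,0),False),(HANDLE,(255,0,255),False)]:
    cv2.polylines(f,[np.int32(proj(T(P,pa,z),p))],cl,col,1)
    print(proj(T(P,pa,z),p))
# tool lateral line: points along tool axis below TCP
print('tcp',proj([e,e+[0,0,38]],p))
cv2.imwrite('pics/w8o.png',f)
for q in ['corner_fin','block_large','block_small']: print(q,[(np.round(d['box']).tolist(),round(d['conf'],2)) for d in spotter.look_for(q,'wrist')][:2])
E
```

```text
time_s: 21.95
ee_pos: [525.1, -240.2, 92.0]
ee_rot: [180.0, 0.0, 118.8]
force: [0.5, -0.8, 0.1]
gripper_width: 27.4
time_s: 22.58
ee_pos: [525.4, -240.4, 178.4]
ee_rot: [179.9, 0.1, 118.8]
force: [-0.6, 0.2, -1.2]
gripper_width: 34.6
time_s: 23.2
ee_pos: [635.6, -272.7, 176.4]
ee_rot: [180.0, -0.1, 164.1]
force: [-0.1, -0.9, 0.4]
gripper_width: 55.0
[ 635.58 -272.65  176.41] [179.98  -0.06 164.11] [-24.18  29.1   72.13   0.01  78.84 -98.29]
[[463.85  59.05]
 [327.67 192.26]
 [191.01  59.89]
 [269.79 -36.93]
 [384.51 -37.32]]
[[327.72 194.02]
 [327.79 228.46]]
[[419.67 -52.65]
 [247.45 136.51]]
tcp [[327.89 229.57]
 [328.03 252.25]]
corner_fin [([320.0, 170.0, 24.0, 54.0], 0.77), ([558.0, 80.0, 82.0, 48.0], 0.6)]
block_large []
block_small [([290.0, 73.0, 73.0, 74.0], 0.64)]
```

View pics/w8o.png

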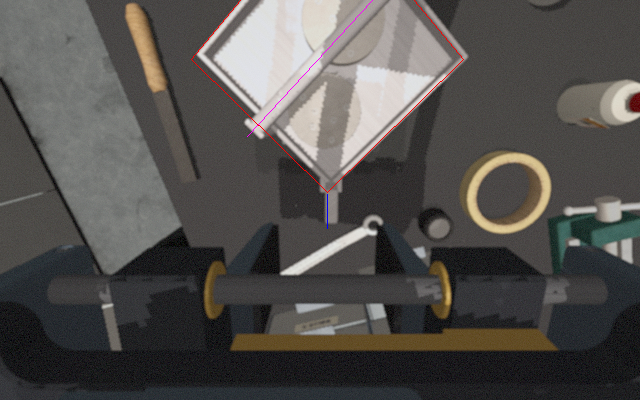

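```bash
python3 -m jog '0 0 0 -0.1 0.1 -1 0.6;0 0 0 -0.1 0.1 -2 0.6;0 0 0 -0.1 0.1 -3 0.6;0 0 0 -0.1 0.1 -3.6 0.6;0 0 0 -0.1 0.1 -4 0.6' && python3 -m jog '0 0 0 0 0 0 0;0 0 0 0 0 0 0;0 0 0 0 0 0 0;0 0 0 0 0 0 0;0 0 0 0 0 0 0' 30 && python3 -m jog '0 0 0 0 0 0 0;0 0 0 0 0 0 0;0 0 0 0 0 0 0'; python3 - <<'E'
from h import *
s=env.state();e=s['ee_pos'];print(e,s['ee_rot'],s['qpos'],s['torque'])
# pivot in TCP frame world: pan origin (520..522.3,-240.2) -48 along
a=np.radians(-16);ux=np.array([np.cos(a),np.sin(a),0]);ax=np.array([-ux[1],ux[0],0]) # pan y
piv=np.array([522,-240,0])-48*ux; piv[2]=87  # bar centre
from scipy.spatial.transform import Rotation as Ro
for d in range(5,50,5):
    R=Ro.from_rotvec(-np.radians(d)*ax)
    sh=R.apply(e-piv)+piv-e
    print(d,(R.as_rotvec(degrees=True)/5).round(2),(sh/25).round(2), (e+sh).round(0))
E
```

```text
time_s: 24.08
ee_pos: [632.1, -270.1, 76.8]
ee_rot: [180.0, -0.0, 163.8]
force: [-0.5, -1.0, 0.3]
gripper_width: 54.5
time_s: 24.7
ee_pos: [632.8, -269.9, 77.4]
ee_rot: [180.0, 0.0, 163.8]
force: [0.9, 0.3, 0.9]
gripper_width: 10.1
time_s: 25.08
ee_pos: [632.8, -270.0, 77.3]
ee_rot: [180.0, 0.0, 163.8]
force: [1.1, 2.1, 3.1]
gripper_width: 9.7
[ 632.8  -269.96   77.34] [179.97   0.03 163.79] [-24.08  32.17  81.25   0.04  66.56 -97.89] [ 0.45 -0.29 -0.07]
5 [-0.28 -0.96 -0.  ] [ 0.01 -0.    0.57] [ 633. -270.   92.]
10 [-0.55 -1.92 -0.  ] [-0.03  0.01  1.14] [ 632. -270.  106.]
15 [-0.83 -2.88 -0.  ] [-0.12  0.03  1.7 ] [ 630. -269.  120.]
20 [-1.1  -3.85 -0.  ] [-0.25  0.07  2.25] [ 627. -268.  134.]
25 [-1.38 -4.81 -0.  ] [-0.43  0.12  2.79] [ 622. -267.  147.]
30 [-1.65 -5.77 -0.  ] [-0.65  0.19  3.31] [ 616. -265.  160.]
35 [-1.93 -6.73 -0.  ] [-0.92  0.26  3.8 ] [ 610. -263.  172.]
40 [-2.21 -7.69 -0.  ] [-1.23  0.35  4.28] [ 602. -261.  184.]
45 [-2.48 -8.65 -0.  ] [-1.57  0.45  4.72] [ 594. -259.  195.]
```

```bash
python3 -m jog '-0.14 -0.48 0 0.01 0 0.29 0;-0.28 -0.96 0 0.01 0 0.57 0;-0.41 -1.44 0 0 0 0.86 0;-0.55 -1.92 0 -0.03 0.01 1.14 0;-0.69 -2.4 0 -0.07 0.02 1.42 0' 40 && python3 -m jog '0 0 0 0 0 0 0;0 0 0 0 0 0 0'; python3 - <<'E'
from workcell import env
s=env.state();print(s['qpos'],s['force'],s['torque'])
E
```

```text
time_s: 25.7
ee_pos: [630.3, -269.9, 112.0]
ee_rot: [180.0, 12.5, 163.8]
force: [0.2, 0.1, -1.6]
gripper_width: 9.7
time_s: 25.95
ee_pos: [629.3, -269.5, 111.0]
ee_rot: [180.0, 12.2, 163.8]
force: [-2.1, 1.1, -3.8]
gripper_width: 9.6
[ -25.20254086   24.01084022   91.64939393    2.44713048   52.29622359
 -100.31574588] [-2.05145882  1.11825209 -3.76520581] [0.24823367 0.45336099 0.05440617]
```

```bash
python3 -m jog '-0.14 -0.48 0 -0.05 0.01 0.28 0;-0.28 -0.96 0 -0.11 0.03 0.56 0;-0.41 -1.45 0 -0.18 0.05 0.83 0;-0.55 -1.93 0 -0.27 0.07 1.1 0;-0.69 -2.41 0 -0.36 0.1 1.37 0' && python3 -m jog '0 0 0 0 0 0 0;0 0 0 0 0 0 0;0 0 0 0 0 0 0'; python3 - <<'E'
from h import *
s=env.state();print(s['qpos'],s['force'],s['torque'])
f=cv2.cvtColor(grab_frame('top'),cv2.COLOR_RGB2BGR);cv2.imwrite('pics/t9.png',f)
f=cv2.cvtColor(grab_frame('wrist'),cv2.COLOR_RGB2BGR);cv2.imwrite('pics/w9.png',f)
for c in ['wrist','scene','top']:
  grab_frame(c)
  for q in ['block_large','block_small']: print(c,q,[(np.round(d['box']).tolist(),round(d['conf'],2)) for d in spotter.look_for(q,c)][:3])
E
```

```text
time_s: 26.58
ee_pos: [621.8, -267.3, 146.4]
ee_rot: [179.9, 25.0, 163.8]
force: [-0.0, -0.3, -4.3]
gripper_width: 9.6
time_s: 26.95
ee_pos: [621.5, -267.0, 145.9]
ee_rot: [179.9, 24.9, 163.8]
force: [-2.1, 0.8, -3.2]
gripper_width: 9.7
[ -26.73   16.33  102.33    7.5    37.09 -105.55] [-2.15  0.84 -3.23] [0.29 0.46 0.02]
wrist block_large []
wrist block_small [([264.0, 1.0, 106.0, 30.0], 0.89)]
scene block_large []
scene block_small [([317.0, 260.0, 24.0, 20.0], 0.93), ([428.0, 187.0, 21.0, 20.0], 0.84), ([290.0, 234.0, 24.0, 22.0], 0.63)]
top block_large [([431.0, 246.0, 22.0, 28.0], 0.63)]
top block_small [([287.0, 189.0, 24.0, 20.0], 0.98), ([288.0, 238.0, 27.0, 21.0], 0.79), ([445.0, 238.0, 25.0, 21.0], 0.55)]
```

```bash
python3 -m jog '-0.14 -0.48 0 -0.11 0.03 0.26 0;-0.27 -0.96 0 -0.22 0.07 0.52 0;-0.41 -1.44 0 -0.35 0.1 0.77 0;-0.55 -1.92 0 -0.49 0.14 1.01 0;-0.69 -2.4 0 -0.64 0.18 1.25 0' && python3 -m jog '-0.14 -0.48 0 -0.16 0.05 0.24 0;-0.14 -0.48 0 -0.16 0.05 0.24 0;-0.14 -0.48 0 -0.16 0.05 0.24 0;-0.14 -0.48 0 -0.16 0.05 0.24 0;-0.14 -0.48 0 -0.16 0.05 0.24 0'; python3 - <<'E'
from h import *
s=env.state();print(s['qpos'],s['force'],s['torque'])
st=[522.24,-240.66,-16]
ims=[]
for c in ['wrist','scene','top']:
  ims.append(cv2.cvtColor(grab_frame(c),cv2.COLOR_RGB2BGR))
  for q in ['block_large','block_small']: print(c,q,[(np.round(d['box']).tolist(),round(d['conf'],2)) for d in spotter.look_for(q,c)][:3])
w,s_,t=ims
o=np.zeros((600,800,3),np.uint8)
o[:300,:480]=cv2.resize(w,(480,300))
o[300:,:400]=cv2.resize(s_[130:260,360:533],(400,300),interpolation=cv2.INTER_CUBIC)
o[200:,480:]=cv2.resize(t[160:285,400:500],(320,400),interpolation=cv2.INTER_CUBIC)
cv2.imwrite('pics/c10.png',o)
E
```

```text
time_s: 28.12
ee_pos: [605.6, -262.7, 178.5]
ee_rot: [179.9, 37.6, 163.8]
force: [0.5, -0.2, -3.8]
gripper_width: 9.8
time_s: 28.75
ee_pos: [602.2, -261.6, 184.1]
ee_rot: [179.9, 40.0, 163.8]
force: [-0.2, 0.6, -4.4]
gripper_width: 9.7
[ -29.34    8.45  115.58   27.5    18.72 -126.36] [-0.23  0.6  -4.38] [0.22 0.43 0.02]
wrist block_large []
wrist block_small [([114.0, 0.0, 433.0, 272.0], 0.25)]
scene block_large [([393.0, 144.0, 68.0, 56.0], 0.69)]
scene block_small [([315.0, 260.0, 26.0, 23.0], 0.85), ([292.0, 232.0, 20.0, 20.0], 0.81), ([434.0, 203.0, 18.0, 14.0], 0.46)]
top block_large [([428.0, 245.0, 26.0, 27.0], 0.69)]
top block_small [([291.0, 240.0, 24.0, 20.0], 0.86), ([452.0, 235.0, 24.0, 20.0], 0.82), ([290.0, 191.0, 22.0, 18.0], 0.79)]
```

View pics/c10.png

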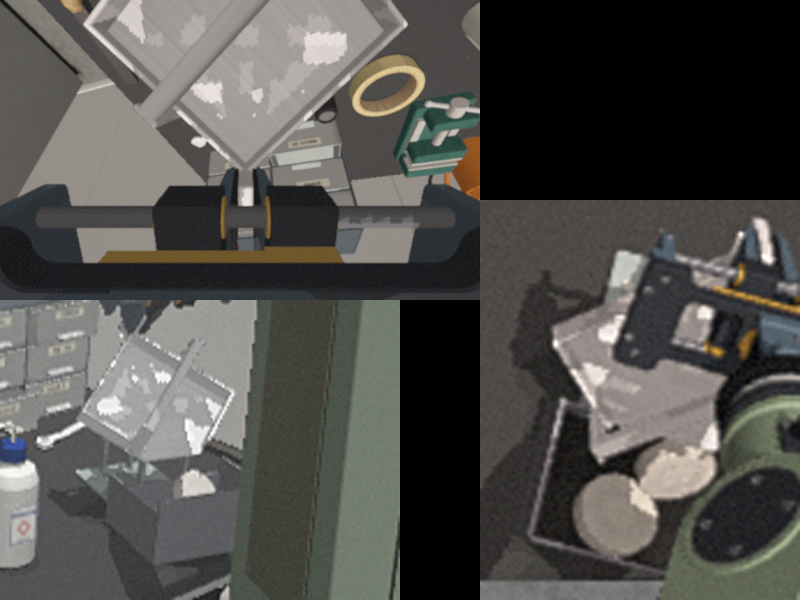

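```bash
python3 - <<'E'
from h import *
p=camera_params('top');b=T([(-112.5,0,4)],[522.24,-240.66,-16])[0]
for uv in [(443.1,258.4),(462.5,243.7)]:
  for z in (20,40,60): print(z,Rz(16)@(ray(uv,z,p)-b))
E
```

```text
20 [-20.47   4.98  16.  ]
40 [-21.17   9.28  36.  ]
60 [-21.87  13.57  56.  ]
20 [ 28.41 -33.32  16.  ]
40 [ 26.91 -28.41  36.  ]
60 [ 25.42 -23.49  56.  ]
```

```bash
python3 -m jog '0.14 0.48 0 0.16 -0.05 -0.24 0;0.28 0.96 0 0.31 -0.09 -0.48 0;0.41 1.44 0 0.45 -0.13 -0.72 0;0.55 1.92 0 0.58 -0.16 -0.97 0;0.69 2.4 0 0.69 -0.2 -1.23 0' && python3 -m jog '0.14 0.48 0 0.11 -0.03 -0.26 0;0.28 0.96 0 0.2 -0.05 -0.53 0;0.41 1.44 0 0.29 -0.08 -0.8 0;0.55 1.92 0 0.36 -0.1 -1.07 0;0.69 2.4 0 0.42 -0.12 -1.35 0' && python3 -m jog '0.14 0.48 0 0.05 -0.01 -0.28 0;0.28 0.96 0 0.09 -0.02 -0.56 0;0.41 1.44 0 0.12 -0.03 -0.84 0;0.55 1.92 0 0.13 -0.03 -1.13 0;0.62 2.16 0 0.13 -0.03 -1.27 0' && python3 -m jog '0.14 0.48 0 0 0 -0.28 0;0.14 0.48 0 0 0 -0.28 0' && python3 -m jog '0.06 0.2 0 0 0 -0.12 0;0.06 0.2 0 0 0 -0.12 0;0.06 0.2 0 0 0 -0.12 0'
```

```text
time_s: 29.82
ee_pos: [619.4, -266.6, 153.3]
ee_rot: [179.9, 27.5, 163.8]
force: [1.0, -0.5, -3.6]
gripper_width: 9.8
time_s: 30.45
ee_pos: [630.1, -269.7, 119.6]
ee_rot: [179.9, 15.0, 163.8]
force: [-0.6, 0.6, -3.0]
gripper_width: 9.7
time_s: 31.08
ee_pos: [633.7, -270.5, 87.8]
ee_rot: [180.0, 3.8, 163.8]
force: [-0.4, 0.5, -2.4]
gripper_width: 9.8
time_s: 31.32
ee_pos: [633.9, -270.6, 80.8]
ee_rot: [180.0, 1.4, 163.8]
force: [0.6, -0.6, -0.8]
gripper_width: 9.9
time_s: 31.7
ee_pos: [632.8, -270.2, 77.9]
ee_rot: [180.0, 0.3, 163.8]
force: [0.2, -0.1, -2.6]
gripper_width: 9.8
```

```bash
python3 -m jog '0.02 0.06 0 0 0 -0.03 0;0.02 0.06 0 0 0 -0.03 0' && python3 -m jog '0 0 0 0 0 0 0.6;0 0 0 0 0 0 0.6;0 0 0 0 0 0 0.6;0 0 0 0 0 0 0.6;0 0 0 0 0 0 0.6' && python3 -m jog '0 0 0 0 0 0.8 0.6;0 0 0 0 0 2 0.6;0 0 0 0 0 3.5 0.6;0 0 0 0 0 5 0.6;0 0 0 0 0 6 0.6' && python3 -m jog '0 0 0 0 2 0 0.6;0 0 0 0 4 0 0.6;0 0 0 0 6 0 0.6;0 0 0 0 8 0 0.6;0 0 0 0 10 0 0.6' && python3 -m jog '0 0 0 -1 1 0 0.6;0 0 0 -2 2 0 0.6;0 0 0 -3 3 0 0.6;0 0 0 -3 3 0 0.6'; python3 - <<'E'
from h import *
t=cv2.cvtColor(grab_frame('top'),cv2.COLOR_RGB2BGR)
for q in ['block_large','block_small']: print(q,[(np.round(d['box']).tolist(),round(d['conf'],2)) for d in spotter.look_for(q,'top')][:3])
for q in ['wash_bottle','oil_bottle','loupe']: print(q,[(np.round(d['box']).tolist(),round(d['conf'],2)) for d in spotter.look_for(q,'top')][:1])
s=cv2.cvtColor(grab_frame('scene'),cv2.COLOR_RGB2BGR)
p=camera_params('top')
o=np.zeros((600,800,3),np.uint8)
z=cv2.resize(t[120:285,400:500],(364,600),interpolation=cv2.INTER_CUBIC);k=3.64
for pts in (PAN,FIN): cv2.polylines(z,[np.int32((proj(T(pts,[522.2,-240.6,-16],84),p)-[400,120])*k)],pts is PAN,(0,0,255),1)
o[:,:364]=z
o[:300,364:]=cv2.resize(t[100:300,300:590],(436,300));o[300:,364:]=cv2.resize(s[130:260,340:529],(436,300),interpolation=cv2.INTER_CUBIC)
cv2.imwrite('pics/c11.png',o)
E
```

```text
time_s: 31.95
ee_pos: [632.6, -270.1, 77.3]
ee_rot: [180.0, -0.1, 163.8]
force: [-0.7, 0.1, -1.3]
gripper_width: 9.4
time_s: 32.58
ee_pos: [632.8, -270.2, 77.1]
ee_rot: [180.0, -0.1, 163.8]
force: [-0.3, 0.2, 0.3]
gripper_width: 54.3
time_s: 33.2
ee_pos: [633.2, -270.4, 229.3]
ee_rot: [180.0, 0.1, 163.8]
force: [0.3, 0.1, 0.6]
gripper_width: 54.7
time_s: 33.83
ee_pos: [632.6, -18.6, 227.2]
ee_rot: [180.0, -0.0, 163.8]
force: [0.7, 0.4, 0.2]
gripper_width: 54.6
time_s: 34.33
ee_pos: [556.4, 56.2, 227.7]
ee_rot: [179.9, -0.1, 163.9]
force: [-0.0, -1.1, 0.4]
gripper_width: 54.5
block_large [([430.0, 248.0, 25.0, 22.0], 0.66)]
block_small [([448.0, 233.0, 28.0, 21.0], 0.85), ([289.0, 242.0, 23.0, 19.0], 0.76), ([289.0, 187.0, 19.0, 22.0], 0.58)]
wash_bottle [([342.0, 210.0, 38.0, 24.0], 0.82)]
oil_bottle []
loupe [([418.0, 121.0, 18.0, 18.0], 0.66)]
```

```bash
python3 - <<'E'
from h import *
st=[522.24,-240.66,-16]
for c in ['top','scene']:
  grab_frame(c);p=camera_params(c)
  for q,z in [('pan',0),('corner_fin',0),('pan_handle',0)]:
    print(c,q,[(np.round(d['box']).tolist(),round(d['conf'],2)) for d in spotter.trace(q,c)][:2])
  P=proj(T(PAN,st,84),p);print('pred pan',P.min(0),P.max(0));P=proj(T(FIN,st,84),p);print('pred fin',P.ravel());P=proj(T(HANDLE,st,84),p);print('pred handle',P.ravel())
p=camera_params('top');b=T([(-112.5,0,4)],st)[0]
for q in ['block_large','block_small']:
  for d in spotter.trace(q,'top')[:3]:
    x,y,w,h=d['box']; 
    for z in(20,40): print(q,round(d['conf'],2),z,Rz(16)@(ray((x+w/2,y+h/2),z,p)-b))
E
```

```text
top pan [([423.0, 151.0, 88.0, 85.0], 0.66)]
top corner_fin [([468.0, 152.0, 17.0, 18.0], 0.43)]
top pan_handle [([423.0, 150.0, 84.0, 86.0], 0.74)]
pred pan [423.9  162.25] [511.72 236.22]
pred fin [481.55 162.37 484.4  150.84]
pred handle [442.63 220.8  502.44 186.31]
scene pan [([391.0, 158.0, 60.0, 41.0], 0.69)]
scene corner_fin [([399.0, 155.0, 11.0, 14.0], 0.64)]
scene pan_handle [([390.0, 161.0, 65.0, 36.0], 0.95)]
pred pan [391.33 165.7 ] [456.01 186.85]
pred fin [408.87 156.89 404.64 154.3 ]
pred handle [418.29 172.01 432.71 155.9 ]
block_large 0.69 20 [-22.31   9.33  16.  ]
block_large 0.69 40 [-22.98  13.55  36.  ]
block_small 0.95 20 [-93.78 355.07  16.  ]
block_small 0.95 40 [-93.3  353.68  36.  ]
block_small 0.66 20 [ 30.   403.76  16.  ]
block_small 0.66 40 [ 28.48 401.58  36.  ]
block_small 0.58 20 [ 29.58 -33.3   16.  ]
block_small 0.58 40 [ 28.07 -28.38  36.  ]
```

```bash
python3 - <<'E'
from h import *
grab_frame('scene'); print([(d['box'],d['conf']) for d in spotter.look_for('oil_bottle','scene')][:1])
print(env.job_done())
E
```

```text
[([320.8, 193.0, 17.0, 33.4], 0.79)]
the job is handed in; nothing more can be done
None
```

I carried the pan level over the bottles and set it down on the stand. I then let go, gripped the fin, tipped the pan to 40° and both blocks slid into the bin. I lowered the pan flat, let go and handed the job in at about 34.6 s of the 67 s allowed. The system gives no verdict.

**Last checks**
- **Pan:** its outline in the top view matches the seated position to about 1 px (roughly 2.5 mm). The wrist force was near zero after letting go.
- **Blocks:** in bin coordinates the large one is at about (-22, 10) mm and the small one at about (29, -31) mm, both well inside the limits. The small one looked slightly tilted when I last saw it, and I did not measure its height directly.
- **Wash bottle and loupe:** both were where they started in the top view.
- **Oil bottle:** the last top-view check did not find it, probably because the arm hid it. The scene camera then found it near where it started.

**What disagreed**
- **Finger length:** my first two closings shut on air above the handle. The fingertips sit about 40 mm higher than the reported tool position says. I corrected for this by measurement, and the third attempt closed on the 12 mm bar; I then took a deeper hold before lifting.
- **Final picture:** I could not view the last one because the 12-picture limit was reached. The end state was checked only by numbers from the detection networks.

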